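# Slide the last pump bottle into its stall

### The arm

A 6-joint arm with a two-finger parallel gripper is mounted at the origin on the work surface. World frame = base frame: x ahead of the robot, y to its left, z up, the work surface at z = 0. Lengths are in m, angles in rad, forces in N, time in s.
With the tool pointing down it reaches from about 0.375 to 0.925 m from the base axis. Payload 5.7 kg.
Tool frame: the origin (TCP) lies on the mounting face of the last link; the fingertips stand 173 mm ahead of it and the grasp point (between the pads) lies 155 mm ahead of it (finger_overhang is the distance from the TCP to the fingertips, in m); z points along the fingers, y is the direction in which the jaws open and shut (so a half turn about z gives the same grasp; the last joint's range is limited). The gripper opens to 85 mm and grips with 20 to 120 N. Pads are 22 mm wide; open, the fingers measure 114 mm over their backs; the gripper's body (76 mm by 85 mm) begins 54 mm behind the grasp point. The pads swing forward as they close: fully open they stand 13 mm farther back than shut.
Start: joints at [-1.374, 0.359, 1.51, -0, 1.272, -0.115], TCP at [0.184, -0.571, 0.405] pointing down, gripper open.
Joint ranges: [-2.97, 2.97], [-1.01, 2.36], [0.21, 2.38], [-0.96, 4.11], [0.2, 2.71], [-2.98, 2.98]. Speed limits (rad/s): [2.39, 2.39, 3.14, 3.14, 3.14, 3.14].

### API

Orientations are given as a unit quaternion [x, y, z, w].
In Python, from cell import observe, get_image, camera_info, close_job, finger_overhang gives the robot as it stands.
- The arm moves only by the tool servo_tool, never from a script. Its argument "rows" is a list of rows, each a list of 3 entries, a list of its own where there are three numbers: the shift along the tool's x, y, z in m, then the turn, a rotation vector about the tool's x, y, z in degrees, then the gripper's target within -1 to 1 (shut at 1, half-way at 0, fully open at -1). In form: [[[dx, dy, dz], [wx, wy, wz], gripper], ...]. A call has exactly 8 rows; each row is the pose to reach, as a shift and turn from the pose commanded when the call began, along the tool's axes at that moment; what a row does not reach only later rows make up. A row lasts 1/10 s, in which the tool goes at most 50 mm and 8.59 degrees, less where a joint would pass 70% of its speed; a pose out of reach is approached as far as the arm can. A call with a gripper value outside its range is refused whole. The fingers move at their own pace and stop on an object; "force" is the grip in N (left out, the last holds). Time passes only in rows, so rows that repeat a pose let the fingers close, or fill a call up. It gives the time, the measured TCP pose, the force and the opening at its end, in the units of the state.
- observe(): the state, without advancing time (a new reading comes with each control period).
- get_image(name): name is "scene" or "side" or "wrist"; returns the picture (400x640x3 uint8, red, green, blue); there is no depth.
- camera_info(name): a dict with "vertical_fov" (degrees; the focal length in pixels is half the picture's height over the tangent of half this angle, whatever the lens; pixels are square), "cx", "cy" (the principal point, pixels), "rvec" (rotation vector, rad) and "tvec" (3), from world to camera coordinates, as OpenCV has them; the wrist camera has in their place "mount" (4x4, takes a point from camera to tool coordinates, whose origin is the TCP and whose axes are the flange's). Camera axes: x right, y down, z forward; pixel columns grow to the right and rows downward; lengths in m; the calibration is good to about 2 mm. A picture is of the moment at which its call begins: read the wrist's pose just before it. camera_info takes no time and is no camera call.
- close_job(): hands the job in, once; it reports no verdict.
The state is a dict: "clock": time; "joint_pos": joint angles; "joint_vel": joint speeds; "joint_torque": joint torques, N m; "ee_pos": TCP position; "tcp_rot": TCP orientation; "wrist_force": force on the tool from outside, world axes, zero at the start; "ft_torque": the same for the moment, N m; "finger_gap": finger opening in m.
Only numpy, scipy, OpenCV 4.12 (cv2) and the standard library are available. Lean on these libraries where they do the work, as an engineer would, in place of code of your own. Each camera call takes 0.05 s, during which the arm holds its last target.

### The job

Complete the row of pump bottles at the dispensing table: push the one that stands out on the open table into the empty stall of the bottle stand until it is fully home against the back stop. Push it only low down, on the bare part below its label, so that it slides along upright on its foot; do not lift or tip it. Leave the two bottles already in the stand and everything else where they are.

Things in the scene. Friction and masses are not known exactly. Their poses are not given: they have to be found in the camera images.
- bottle: the bottle to move: tall narrow amber pump bottle, the only one outside the stand, on the open table nearer the robot. Round, 50 mm in diameter, straight-sided to 150 mm, 220 mm tall, about 350 g, centre of mass about 70 mm up: it tips easily. Below 80 mm it is bare, above that it wears a paper label. Origin: centre of its underside; z up its axis, x towards the pump's spout
- bottle_upper: the upper part of that same bottle, everything above 80 mm: label, shoulder, neck, and a grey pump head with a spout reaching 44 mm out, 214 mm up. Its frame is the same as bottle's (origin at the centre of the bottle's underside). It must not be touched by the robot
- stand: fixed aluminium stand, no floor: back stop 50 mm tall, 214 mm long, and four dividers 34 mm tall, 4 mm thick, making 3 stalls 66 mm wide, open at the front. Origin: on the table where a bottle fully home in the middle stall has its axis. x points into the stalls (stop's face at x = +25.5 mm, dividers' front ends at x = -23.5 mm), y along the stop (stall centres at -70, 0, +70 mm), z up
- seat: flat dark disc 40 mm in diameter, less than 1 mm thick and no obstacle, on the table in the one empty stall. Its origin is where the bottle's axis is when the bottle is fully home there; axes parallel to the stand's
- rack_bottle_a: amber pump bottle, same make and size as bottle, standing in a stall of the stand; leave it. Origin: centre of its underside, z up
- rack_bottle_b: amber pump bottle, same make and size as bottle, standing in a stall of the stand; leave it. Origin: centre of its underside, z up
- pill_jar: bystander: amber jar 56 mm in diameter, 85 mm tall, upright to the left of the way to the stand. Origin: centre of its underside
- blister_stack: bystander: stack of blister packs 85 x 55 x 42 mm, to the right of the way to the stand. Origin: centre of its underside
- blister_stack_b: bystander: stack of blister packs 85 x 55 x 56 mm, farther right. Origin: centre of its underside
- medicine_box: bystander: carton 70 x 110 x 45 mm, farther left. Origin: centre of its underside
- measuring_cup: bystander: clear cup 64 mm wide at the rim, 60 mm tall, far right. Origin: centre of its underside
- marker_pen: bystander: pen 135 mm long and 12 mm thick, lying far left. Origin: under its middle, x along it

How it is judged:
At the end, for the whole second after the job is handed in: The bottle stands upright (within 0.05 rad) and at rest on the table in the empty stall, its axis within 6 mm of the fully-home point in depth and within 12 mm sideways (the stall itself allows 8 mm); every other thing is upright and within 15 mm of where it started (x of bottle in the frame of seat between -0.006 and 0.006 m and y of bottle in the frame of seat between -0.012 and 0.012 m and angle between bottle's own z axis and vertical below 0.05 rad and height (world z) of bottle below 0.005 m and linear speed of bottle below 0.02 m/s and distance of each of rack_bottle_a, rack_bottle_b, pill_jar, blister_stack, blister_stack_b, medicine_box, measuring_cup, marker_pen from where it was at the start of the episode below 0.015 m and angle between each of rack_bottle_a, rack_bottle_b, pill_jar, blister_stack, blister_stack_b, medicine_box, measuring_cup, marker_pen's own z axis and vertical below 0.08 rad); the robot touches nothing.
It fails at once if the bottle is tipped by more than 0.2 rad (about 11 degrees) (angle between bottle's own z axis and vertical above 0.2 rad).
It fails at once if the bottle is lifted off the table (its foot more than 10 mm up) (height (world z) of bottle above 0.01 m).
It fails at once if the robot touches the bottle with more than 1 N above 80 mm, on the label or the pump (contact force between any of the fingers, the arm and bottle_upper above 1 N).
It fails at once if a bottle that already stands in the stand is shifted by more than 15 mm or tipped (distance of any of rack_bottle_a, rack_bottle_b from where it was at the start of the episode above 0.015 m or angle between any of rack_bottle_a, rack_bottle_b's own z axis and vertical above 0.2 rad).
It fails at once if another thing on the table is shifted by more than 15 mm (distance of any of pill_jar, blister_stack, blister_stack_b, medicine_box, measuring_cup, marker_pen from where it was at the start of the episode above 0.015 m).
It also fails if it takes over 45 s, if anything falls off the work surface, if the arm or the gripper's body presses on something with over 40 N, if the wrist force passes 120 N, or if a joint passes its speed limit or range.

## Working session

There is one attempt and no reset: what is moved stays moved. The work goes in short steps, Python scripts to look and compute and a tool call to move; the robot and the scene stay as the last step left them, time stands still between calls to the robot, and variables do not carry over. Pictures are saved under pics/ and viewed, and the job is handed in when it is done.

Besides the shell and the picture viewer there is one more tool, called after "Request:" as name(argument=value, ...) on one line, values as JSON. servo_tool: Moves the arm, as the interface text tells. Its arguments: {"type":"object","properties":{"rows":{"type":"array","items":{"type":"array"}},"force":{"type":"number"}},"required":["rows"]}

```bash
mkdir -p pics; ls
python3 - <<'E'
from cell import *
import cv2
print(observe()); print(finger_overhang)
for n in("scene","side","wrist"):
    print(n,camera_info(n))
for n in("scene","side"):
    cv2.imwrite(f"pics/{n}0.png",get_image(n)[:,:,::-1])
E
```

```text
pics
{'clock': 0.0, 'joint_pos': array([-1.37410508e+00,  3.59498717e-01,  1.51143527e+00, -1.70035065e-05,
        1.27246468e+00, -1.15089268e-01]), 'joint_vel': array([ 0.00082113, -0.00121392, -0.00030299, -0.00103   ,  0.00084058,
        0.00222674]), 'joint_torque': array([ 9.70700894e-04, -5.27620661e+01, -2.78620183e+01,  4.32343109e-05,
        1.30442774e-02, -7.17773531e-06]), 'ee_pos': array([ 0.18397785, -0.57072266,  0.40385594]), 'tcp_rot': array([ 9.87872909e-01,  1.55262036e-01, -4.49504970e-05, -9.01922726e-04]), 'wrist_force': array([ 0.04971622, -0.22757838, -0.37968086]), 'ft_torque': array([-0.03652963,  0.00618472,  0.02555727]), 'finger_gap': 0.08529437255204317}
0.1734
scene {'vertical_fov': 43.462548707740474, 'cx': 319.3875926469521, 'cy': 206.1582116465608, 'rvec': array([ 1.8666194 ,  1.96999002, -0.54833218]), 'tvec': array([ 0.0434542 , -0.45002174,  1.54619643])}
side {'vertical_fov': 42.39296867951525, 'cx': 320.09994673979327, 'cy': 195.1312789996209, 'rvec': array([ 0.76095359, -2.58033041,  1.15115901]), 'tvec': array([0.47138602, 0.22197893, 1.20538028])}
wrist {'vertical_fov': 60.3120717258798, 'cx': 318.8107167949341, 'cy': 200.19645483341975, 'mount': array([[-9.18583236e-04, -9.56994793e-01, -2.90103640e-01,
         7.36798334e-02],
       [ 9.99999391e-01, -7.01594300e-04, -8.51973398e-04,
         6.62910299e-04],
       [ 6.11799046e-04, -2.90104246e-01,  9.56994855e-01,
         2.99954389e-02],
       [ 0.00000000e+00,  0.00000000e+00,  0.00000000e+00,
         1.00000000e+00]])}
```

View pics/scene0.png

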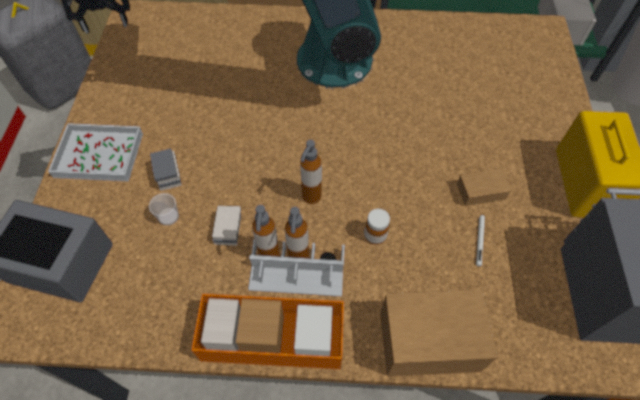

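View pics/side0.png

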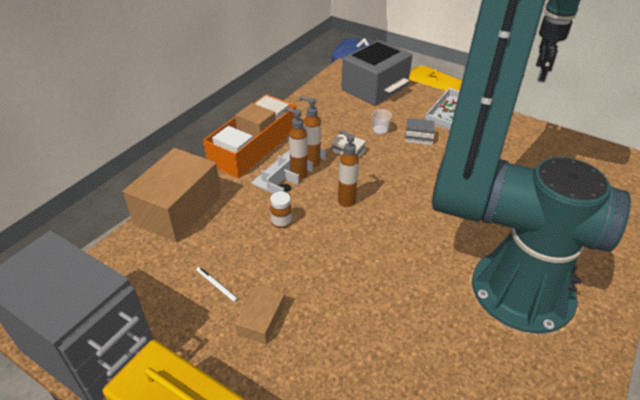

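The scene view shows the bottle near (312,180) and the stand near (298,270), with its empty stall at right and the dark seat near (328,257). The jar is at (377,226). I'll zoom in on these.

Run:
```python
import cv2
a=cv2.imread("pics/scene0.png")[130:305,200:400]
cv2.imwrite("pics/z1.png",cv2.resize(a,None,fx=4,fy=3.4 if 0 else 4,interpolation=cv2.INTER_CUBIC)[:600])
cv2.imwrite("pics/z1b.png",cv2.resize(a[80:],None,fx=4,fy=4,interpolation=cv2.INTER_CUBIC))
b=cv2.imread("pics/side0.png")[90:235,230:400]
cv2.imwrite("pics/z2.png",cv2.resize(b,None,fx=4,fy=4,interpolation=cv2.INTER_CUBIC))
```

```text
(no output)
```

View pics/z1.png

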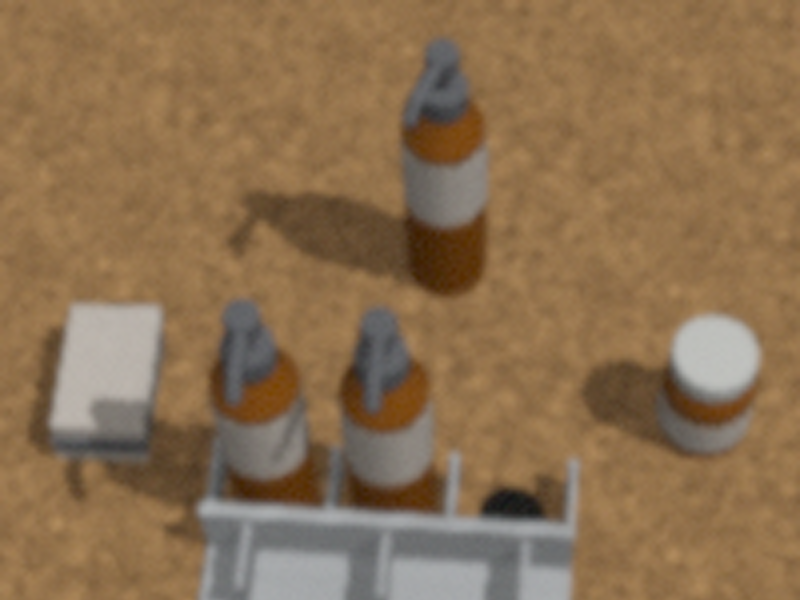

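View pics/z1b.png

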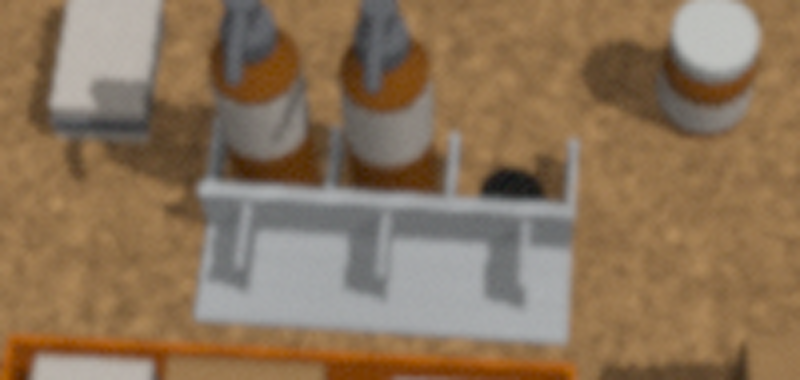

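View pics/z2.png

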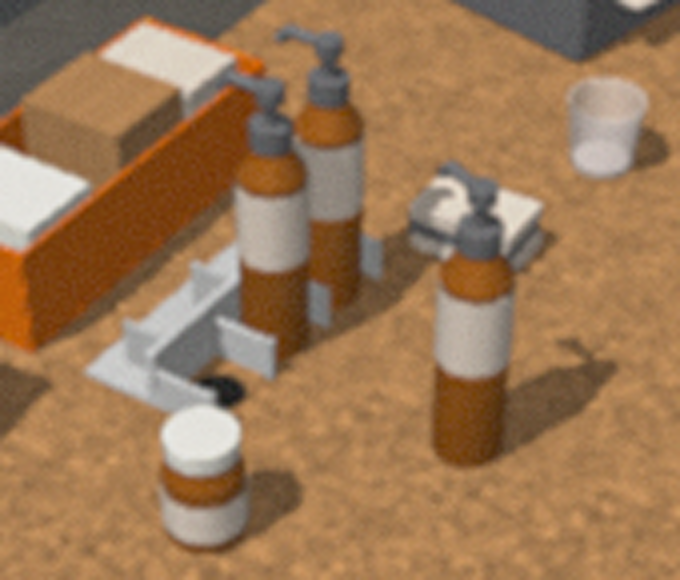

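```bash
cat > h.py <<'E'
import numpy as np, cv2
from scipy.optimize import least_squares
from cell import *
CI={n:camera_info(n) for n in("scene","side")}
def K(ci):
    f=200/np.tan(np.radians(ci["vertical_fov"]/2)); return np.array([[f,0,ci["cx"]],[0,f,ci["cy"]],[0,0,1.]])
def proj(n,P):
    ci=CI[n]; return cv2.projectPoints(np.float64(P).reshape(-1,1,3),ci["rvec"],ci["tvec"],K(ci),None)[0][:,0]
def ray(n,uv,z):
    ci=CI[n];R=cv2.Rodrigues(ci["rvec"])[0];c=-R.T@ci["tvec"]
    d=R.T@np.linalg.inv(K(ci))@np.array([*uv,1.]);return c+d*(z-c[2])/d[2]
A=np.linspace(0,2*np.pi,180)
def circ(x,y,r,z): return np.c_[x+r*np.cos(A),y+r*np.sin(A),0*A+z]
def cyl(n,x,y,r,z0,z1,row=None):
    """bottom row, and left/right u of silhouette at given row"""
    P=proj(n,np.r_[circ(x,y,r,z0),circ(x,y,r,z1)]).astype(np.float32)
    return P
def lr(P,row):
    h=cv2.convexHull(P)[:,0]; us=[]
    for a,b in zip(h,np.roll(h,-1,0)):
        if (a[1]-row)*(b[1]-row)<0: us.append(a[0]+(row-a[1])/(b[1]-a[1])*(b[0]-a[0]))
    return min(us),max(us)
E
python3 - <<'E'
from h import *
S=lambda u,v:(200+u/4,130+v/4); T=lambda u,v:(230+u/4,90+v/4)
def fb(p):
    r=[]
    P=cyl("scene",*p,.025,0,.08); _,v=S(0,250);l,rr=lr(P,v); r+=[l-S(409,0)[0],rr-S(486,0)[0],P[:,1].max()-S(0,294)[1]]
    P=cyl("side",*p,.025,0,.08); _,v=T(0,425);l,rr=lr(P,v); r+=[l-T(433,0)[0],rr-T(503,0)[0],P[:,1].max()-T(0,465)[1]]
    return r
s=least_squares(fb,[.55,0]);print("bottle",s.x,s.fun)
def sp(p,L):
    c,sn=np.cos(p[2]),np.sin(p[2]); return [[p[0]+c*a-sn*b,p[1]+sn*a+c*b,z] for a,b,z in L]
dv=[(-.0235,y,.034) for y in(.105,.035,-.035,-.105)]
uv=[S(573,460),S(455,453),S(337,448),S(219,442)]
L2=[(-.0235,.035,.034),(-.0235,.035,0),(0,.07,0)]; uv2=[T(276,345),T(276,376),T(221,390)]
def fs(p):
    r=proj("scene",sp(p,dv))-uv; q=proj("side",sp(p,L2))-uv2
    e=proj("scene",circ(*sp(p,[(0,.07,0)])[0][:2],.02,0)); 
    return np.r_[r.ravel(),q.ravel(),e[:,1].min()-S(0,489)[1],e[:,0].min()-S(482,0)[0],e[:,0].max()-S(545,0)[0]]
s2=least_squares(fs,[.8,0,0]);print("stand",s2.x,np.round(s2.fun,1));print("seat",sp(s2.x,[(0,.07,0)]))
print("stop top corners",(proj("scene",sp(s2.x,[(.0255,-.107,.05),(.0255,.107,.05)]))-[200,130])*4)
def fj(p):
    P=cyl("scene",*p,.028,0,.085);_,v=S(0,400);l,r=lr(P,v)
    Q=cyl("side",*p,.028,0,.085);_,w=T(0,480);a,b=lr(Q,w)
    return [l-S(660,0)[0],r-S(755,0)[0],P[:,1].max()-S(0,453)[1],a-T(160,0)[0],b-T(247,0)[0],Q[:,1].max()-T(0,547)[1]]
s3=least_squares(fj,[.65,.12]);print("jar",s3.x,s3.fun)
print("blister top corners",[ray("scene",S(*q),.042) for q in((72,303),(162,305),(148,443),(52,430))])
E
```

```text
bottle [ 0.49655747 -0.03736086] [-0.69503784 -0.30166626  0.23286438 -0.58865356  0.27017212  1.5402527 ]
stand [ 0.67323984 -0.05740784  0.00559628] [ 0.  -0.9 -0.2 -0.5 -0.3 -0.5 -0.4 -0.3 -1.6 -0.9 -1.4  0.5 -1.4  0.8
 -1.1 -1.1 -0.1]
seat [[np.float64(0.6728480973855522), np.float64(0.012591059239750159), 0]]
stop top corners [[201.03815655 504.0695145 ]
 [575.78668876 520.63509668]]
jar [0.60056592 0.12536652] [-0.94244385 -0.86834717  1.1442719  -0.23074341 -0.19729614  2.7299194 ]
blister top corners [array([ 0.56527378, -0.26115739,  0.042     ]), array([ 0.56371115, -0.20613411,  0.042     ]), array([ 0.65805114, -0.20159329,  0.042     ]), array([ 0.65258478, -0.25910796,  0.042     ])]
```

```bash
cat >> h.py <<'E'
from scipy.spatial.transform import Rotation as Ro
def Rt(phi,psi):
    f,s=np.radians(phi),np.radians(psi);c=np.array([np.cos(s),np.sin(s),0]);z=np.array([0,0,1.])
    a=np.sin(f)*c-np.cos(f)*z; n=np.cos(f)*c+np.sin(f)*z
    return np.c_[n,np.cross(a,n),a]
def tcp_for(lead,phi,psi,oh=.1734,hw=.011):
    R=Rt(phi,psi); return np.array(lead)-oh*R[:,2]-hw*R[:,0]
def delta(p,phi,psi):
    o=observe();R0=Ro.from_quat(o["tcp_rot"]);
    d=R0.inv().apply(np.array(p)-o["ee_pos"]);w=(R0.inv()*Ro.from_matrix(Rt(phi,psi))).as_rotvec(degrees=True)
    print("shift",d.round(4),np.linalg.norm(d).round(3),"rot",w.round(2),np.linalg.norm(w).round(1));return d,w
E
python3 - <<'E'
from h import *
p=tcp_for([.44,-.052,.035],40,14);print(p)
q=[p[0],p[1],.36];print(q)
delta(q,0,14); delta(q,40,14)
E
```

```text
[ 0.32367526 -0.08100301  0.16076144]
[np.float64(0.32367526201882507), np.float64(-0.08100301460210264), 0.36]
shift [ 0.2832 -0.4232  0.0447] 0.511 rot [-0.1  -0.01  3.86] 3.9
shift [ 0.2832 -0.4232  0.0447] 0.511 rot [-1.44 39.98  3.67] 40.2
```

Request:
servo_tool(rows=[[[0.02,-0.03,0],[0,4,0.5],0.4],[[0.045,-0.068,0],[0,8,1],0.4],[[0.07,-0.106,0],[0,12,1.5],0.4],[[0.095,-0.144,0.01],[0,16,2],0.4],[[0.12,-0.18,0.02],[0,20,2.5],0.4],[[0.145,-0.216,0.02],[0,24,3],0.4],[[0.17,-0.254,0.02],[0,27,3],0.4],[[0.195,-0.29,0.02],[0,30,3],0.4]], force=40)

```text
clock: 0.9
ee_pos: [0.2807, -0.2332, 0.3844]
tcp_rot: [0.958, 0.124, 0.257, -0.041]
wrist_force: [-0.0, -0.5, 0.2]
finger_gap: 0.0257
```

Run:
```python
from h import *
o=observe();print(o["ee_pos"],o["joint_pos"],o["finger_gap"],o["clock"])
delta([.325,-.081,.36],40,14)
```

```text
[ 0.2806507  -0.23323647  0.38437399] [-1.17259974e+00  2.05388635e-04  2.11586607e+00  6.11770763e-01
  1.05118588e+00 -1.76864728e-01] 0.025691658007951375 0.9
shift [ 0.0578 -0.1353  0.064 ] 0.16 rot [-1.24  9.91  0.3 ] 10.0
```

Request:
servo_tool(rows=[[[0.008,-0.02,0.01],[0,2,0],0.4],[[0.016,-0.04,0.02],[0,4,0],0.4],[[0.024,-0.06,0.03],[0,6,0],0.4],[[0.032,-0.08,0.04],[0,8,0],0.4],[[0.04,-0.1,0.048],[-0.5,9,0],0.4],[[0.048,-0.12,0.056],[-1,10,0],0.4],[[0.056,-0.132,0.062],[-1,10,0],0.4],[[0.056,-0.132,0.062],[-1,10,0],0.4]])

```text
clock: 1.7
ee_pos: [0.3228, -0.0848, 0.3603]
tcp_rot: [0.932, 0.119, 0.339, -0.044]
wrist_force: [-0.8, -0.3, -0.5]
finger_gap: 0.0259
```

Run:
```python
from h import *
o=observe();print(o["ee_pos"],o["joint_pos"],o["finger_gap"],o["clock"])
delta([.325,-.081,.16],40,14)
```

```text
[ 0.3227545  -0.08480912  0.36030095] [-0.83531787 -0.06859041  2.33144713  0.95729171  0.77072781 -0.19736894] 0.02589083709607757 1.7
shift [-0.1262 -0.003   0.1556] 0.2 rot [-0.42  0.05  0.44] 0.6
```

The arm is close to its inner joint limit here, so I'll fit the arm's kinematics from the logged states to see which tool tilts are reachable.

```bash
cat > kin.py <<'E'
import numpy as np
from scipy.spatial.transform import Rotation as Ro
from scipy.optimize import least_squares
C=np.pi/2
def fk(q,p):
    h,a1,e1,L1,e2,a3,L2,d5,D=p
    r=Ro.from_euler('z',q[0]); t=np.array([0,0,h])+r.apply([a1,e1,0])
    r=r*Ro.from_euler('y',q[1]); t=t+r.apply([0,0,L1])
    r=r*Ro.from_euler('y',q[2]); t=t+r.apply([a3,e2,L2])
    r=r*Ro.from_euler('z',q[3])
    t=t+r.apply([d5,0,0])
    r=r*Ro.from_euler('y',q[4]); t=t+r.apply([0,0,D])
    r=r*Ro.from_euler('z',q[5]+C)
    return t,r
E
python3 - <<'E'
from kin import *
from cell import observe
Q=[[-1.37410508,.359498717,1.51143527,0,1.27246468,-.115089268],[-1.17259974,.000205,2.11586607,.611770763,1.05118588,-.176864728]]
T=[[.18397785,-.57072266,.40385594],[.2806507,-.23323647,.38437399]]
X=[[9.87872909e-01,1.55262036e-01,-4.49504970e-05,-9.01922726e-04],[.958,.124,.257,-.041]]
o=observe();Q.append(o["joint_pos"]);T.append(o["ee_pos"]);X.append(o["tcp_rot"])
for q,x in zip(Q,X):
    print(np.degrees((fk(q,np.zeros(9))[1].inv()*Ro.from_quat(x)).magnitude()))
E
```

```text
0.0009742611405274739
0.05185265621401487
1.5545926936942784e-14
```

```bash
cat > fit.py <<'E'
from kin import *
import json,os
from cell import observe
f="dat.json"
D=json.load(open(f)) if os.path.exists(f) else [[[-1.37410508,.359498717,1.51143527,0,1.27246468,-.115089268],[.18397785,-.57072266,.40385594]],[[-1.17259974,.000205,2.11586607,.611770763,1.05118588,-.176864728],[.2806507,-.23323647,.38437399]]]
o=observe();D.append([list(map(float,o["joint_pos"])),list(map(float,o["ee_pos"]))]);json.dump(D,open(f,"w"))
x0=np.array([.35,0,0,.4,0,0,.4,0,.12])
def res(p): return np.r_[np.ravel([(fk(q,p)[0]-t)*1000 for q,t in D]),(p-x0)*.3]
s=least_squares(res,x0);print(s.x.round(4),s.fun.round(2))
json.dump(list(s.x),open("p.json","w"))
E
python3 fit.py
```

```text
[ 0.2665 -0.      0.0344  0.6111  0.0344  0.1122  0.4336 -0.      0.1993] [-0.    0.    0.    0.   -0.   -0.   -0.   -0.    0.   -0.03 -0.    0.01
  0.06  0.01  0.03  0.01 -0.    0.02]
```

```bash
cat > ik.py <<'E'
from kin import *
import json
lo=np.array([-2.97,-1.01,.21,-.96,.2,-2.98]);hi=np.array([2.97,2.36,2.38,4.11,2.71,2.98])
P=json.load(open("p.json"))
def ik(t,R,seeds):
    best=None
    for s in seeds:
        g=lambda q:np.r_[(fk(q,P)[0]-t)*10,(Ro.from_matrix(R).inv()*fk(q,P)[1]).as_rotvec()*2]
        r=least_squares(g,np.clip(s,lo+.02,hi-.02),bounds=(lo,hi))
        if best is None or r.cost<best.cost-1e-9: best=r
    return best.x,np.sqrt(2*best.cost)
E
python3 - <<'E'
from h import *; from ik import *
q0=observe()["joint_pos"]
seeds=[q0,[-.8,.36,1.5,0,1.2,-.1],[-.3,.2,1.8,.5,1,0.5],[-.3,.2,1.8,0,.8,1.5],[-.5,.2,1.8,1.5,1,.5]]
b=np.array([.497,-.037])
for bx,by in((.48,-.05),(.497,-.037),(.55,0),(.6,.01),(.65,.0126)):
  for psi in (-40,0,20,45,60,80):
    out=[]
    for phi in(20,28,35,45):
        c=np.array([np.cos(np.radians(psi)),np.sin(np.radians(psi))])
        L=[*(np.array([bx,by])-.023*c),.035]
        q,e=ik(tcp_for(L,phi,psi),Rt(phi,psi),seeds); out.append("ok " if e<2e-3 else f"{e:.3f}")
    print(bx,by,psi,out)
E
```

```text
0.48 -0.05 -40 ['0.022', '0.349', '0.100', '0.282']
0.48 -0.05 0 ['0.080', '0.180', '0.491', '0.913']
0.48 -0.05 20 ['ok ', 'ok ', '0.188', '0.452']
0.48 -0.05 45 ['ok ', 'ok ', 'ok ', 'ok ']
0.48 -0.05 60 ['ok ', 'ok ', 'ok ', 'ok ']
0.48 -0.05 80 ['ok ', 'ok ', 'ok ', 'ok ']
0.497 -0.037 -40 ['0.010', '0.335', '0.127', '0.118']
0.497 -0.037 0 ['0.080', '0.080', '0.392', '0.819']
0.497 -0.037 20 ['ok ', 'ok ', '0.123', '0.406']
0.497 -0.037 45 ['ok ', 'ok ', 'ok ', 'ok ']
0.497 -0.037 60 ['ok ', 'ok ', 'ok ', 'ok ']
0.497 -0.037 80 ['ok ', 'ok ', 'ok ', 'ok ']
0.55 0 -40 ['ok ', '0.291', '0.304', '0.216']
0.55 0 0 ['0.031', '0.050', '0.041', '0.464']
0.55 0 20 ['ok ', 'ok ', 'ok ', '0.185']
0.55 0 45 ['ok ', 'ok ', 'ok ', 'ok ']
0.55 0 60 ['ok ', 'ok ', 'ok ', 'ok ']
0.55 0 80 ['ok ', 'ok ', 'ok ', 'ok ']
0.6 0.01 -40 ['ok ', '0.226', '0.400', '0.298']
0.6 0.01 0 ['ok ', '0.157', 'ok ', '0.082']
0.6 0.01 20 ['ok ', 'ok ', 'ok ', 'ok ']
0.6 0.01 45 ['ok ', 'ok ', 'ok ', 'ok ']
0.6 0.01 60 ['ok ', 'ok ', 'ok ', 'ok ']
0.6 0.01 80 ['ok ', 'ok ', 'ok ', 'ok ']
0.65 0.0126 -40 ['ok ', '0.152', '0.429', '0.360']
0.65 0.0126 0 ['ok ', '0.176', 'ok ', 'ok ']
0.65 0.0126 20 ['ok ', 'ok ', 'ok ', 'ok ']
0.65 0.0126 45 ['ok ', 'ok ', 'ok ', 'ok ']
0.65 0.0126 60 ['ok ', 'ok ', 'ok ', 'ok ']
0.65 0.0126 80 ['ok ', 'ok ', 'ok ', 'ok ']
```

```bash
cat > path.py <<'E'
from h import *; from ik import *
PHI=35
def lead(b,psi,off,z):
    c=np.array([np.cos(np.radians(psi)),np.sin(np.radians(psi))]); return np.array([*(np.array(b)-off*c),z])
E
python3 - <<'E'
from path import *
q=observe()["joint_pos"]
R=.17;S=np.array([.673,.0126])
W=[((.497,-.037),45,.055,.11),((.497,-.037),45,.055,.036)]
for th in(45,35,25,15,5,0): 
    W.append(((S[0]-.056-R*np.sin(np.radians(th)),S[1]-R*(1-np.cos(np.radians(th)))),10+35*th/45,.022,.036))
W.append((tuple(S),10,.022,.036))
for b,psi,off,z in W:
    t=tcp_for(lead(b,psi,off,z),PHI,psi); q,e=ik(t,Rt(PHI,psi),[q]); print(np.round(b,3),psi,t.round(3),q.round(2),round(e,4))
b,psi,off,z=W[0];delta(tcp_for(lead(b,psi,off,z),PHI,psi),PHI,psi)
E
```

```text
[ 0.497 -0.037] 45 [ 0.381 -0.153  0.246] [-0.84  0.39  2.17  0.88  0.84 -0.74] 0.0
[ 0.497 -0.037] 45 [ 0.381 -0.153  0.172] [-0.84  0.57  2.22  1.07  0.71 -1.02] 0.0
[ 0.497 -0.037] 45.0 [ 0.405 -0.129  0.172] [-0.76  0.57  2.21  1.12  0.69 -0.98] 0.0
[ 0.519 -0.018] 37.22222222222222 [ 0.416 -0.097  0.172] [-0.66  0.57  2.25  1.36  0.6  -1.01] 0.0
[ 0.545 -0.003] 29.444444444444443 [ 0.432 -0.067  0.172] [-0.55  0.57  2.28  1.62  0.53 -1.03] 0.0
[0.573 0.007] 21.666666666666664 [ 0.452 -0.041  0.172] [-0.43  0.57  2.28  1.89  0.45 -1.06] 0.0
[0.602 0.012] 13.88888888888889 [ 0.476 -0.019  0.172] [-0.32  0.57  2.25  2.15  0.37 -1.09] 0.0
[0.617 0.013] 10.0 [ 0.489 -0.01   0.172] [-0.26  0.57  2.23  2.29  0.33 -1.11] 0.0
[0.673 0.013] 10 [ 0.545 -0.01   0.172] [-0.23  0.59  2.1   2.06  0.26 -0.84] 0.0
shift [-0.0431  0.0805  0.1133] 0.145 rot [ 18.47  -4.84 -24.15] 30.8
```

Request:
servo_tool(rows=[[[-0.008,0.015,0],[4,-1,-4.5],0.4],[[-0.016,0.03,0.02],[8,-2,-9],0.4],[[-0.024,0.045,0.045],[11,-3,-14],0.4],[[-0.031,0.058,0.07],[14,-4,-18],0.4],[[-0.037,0.07,0.09],[16.5,-4.5,-21.5],0.4],[[-0.043,0.08,0.113],[18.5,-4.8,-24],0.4],[[-0.043,0.08,0.113],[18.5,-4.8,-24],0.4],[[-0.043,0.08,0.113],[18.5,-4.8,-24],0.4]])

```text
clock: 2.5
ee_pos: [0.3813, -0.1548, 0.2465]
tcp_rot: [0.882, 0.362, 0.279, -0.115]
wrist_force: [-0.3, 0.6, -0.1]
finger_gap: 0.0259
```

```bash
python3 fit.py
python3 - <<'E'
from path import *
o=observe();print(o["ee_pos"],o["joint_pos"],o["clock"])
delta(tcp_for(lead((.497,-.037),45,.055,.036),PHI,45),PHI,45)
for n in("scene","side","wrist"): cv2.imwrite(f"pics/{n}1.png",get_image(n)[:,:,::-1])
a=cv2.imread("pics/scene1.png")[100:250,230:400];b=cv2.imread("pics/side1.png")[90:235,280:440]
cv2.imwrite("pics/z3.png",np.vstack([cv2.resize(x,(480,300),interpolation=cv2.INTER_CUBIC) for x in(a,b)]))
E
```

```text
[ 0.2665 -0.      0.0344  0.6111  0.0344  0.1122  0.4336  0.      0.1993] [ 0.    0.   -0.   -0.   -0.    0.    0.   -0.    0.   -0.    0.   -0.
 -0.03 -0.    0.01  0.06  0.01  0.03  0.01  0.    0.02]
[ 0.38130597 -0.1547963   0.24651667] [-0.84722107  0.38437954  2.17197445  0.87433646  0.84526379 -0.73860584] 2.5
shift [-0.0417 -0.0013  0.0621] 0.075 rot [ 0.11 -0.09 -0.36] 0.4
```

View pics/z3.png

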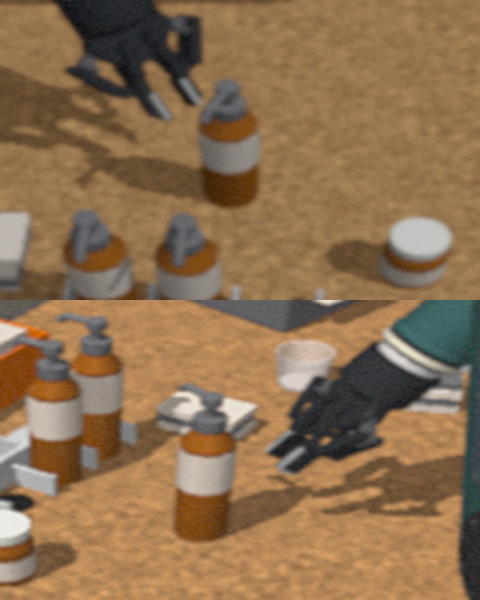

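View pics/wrist1.png

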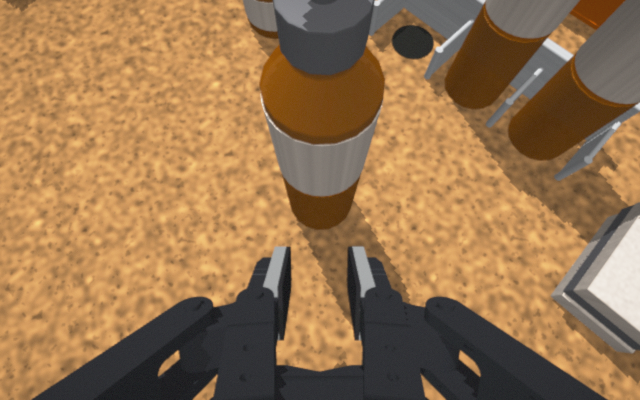

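The wrist view shows the bottle centred at u≈320 with its foot at row 226, between the fingertips at (283,248) and (357,248). The seat is at (413,42). I'll check the tip geometry and compare bottle and seat positions from this view.

```bash
cat >> h.py <<'E'
def wr(o):
    ci=camera_info("wrist");M=np.eye(4);M[:3,:3]=Ro.from_quat(o["tcp_rot"]).as_matrix();M[:3,3]=o["ee_pos"];return M@ci["mount"],K(ci),ci
def wproj(o,P):
    X,k,_=wr(o);P=np.atleast_2d(P);c=(P-X[:3,3])@X[:3,:3];c=c@k.T;return c[:,:2]/c[:,2:]
def wray(o,uv,z):
    X,k,_=wr(o);d=X[:3,:3]@np.linalg.inv(k)@np.array([*uv,1.]);return X[:3,3]+d*(z-X[2,3])/d[2]
E
python3 - <<'E'
from path import *
o=observe();R=Ro.from_quat(o["tcp_rot"])
for x in(-.011,.011):
  for y in(-.013,.013): print(x,y,wproj(o,o["ee_pos"]+R.apply([x,y,.1734])).round(0))
print("foot near",wray(o,(320,227),0)[:2],"-> centre if +25 along 45:",wray(o,(320,227),0)[:2]+.0177)
print("seat",wray(o,(413,42),0))
P=wproj(o,circ(.497,-.037,.025,0));print(P[:,1].max(),P[:,0].min(),P[:,0].max())
Q=wproj(o,circ(.673,.0126,.02,0));print(Q.min(0),Q.max(0))
E
```

```text
-0.011 -0.013 [[290. 285.]]
-0.011 0.013 [[346. 285.]]
0.011 -0.013 [[289. 241.]]
0.011 0.013 [[347. 241.]]
foot near [ 0.4835238  -0.05475129] -> centre if +25 along 45: [ 0.5012238  -0.03705129]
seat [0.67552787 0.00939317 0.        ]
230.62692763894827 285.2607018673246 346.86558238091146
[387.78788506  25.10260049] [429.71618935  58.77519014]
```

Run:
```python
import cv2
a=cv2.imread("pics/wrist1.png")[0:120,360:640]
cv2.imwrite("pics/z4.png",cv2.resize(a,None,fx=2.8,fy=2.8))
```

```text
(no output)
```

View pics/z4.png

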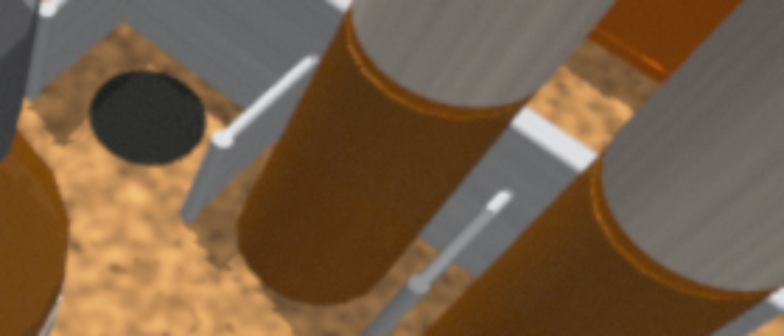

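Request:
servo_tool(rows=[[[-0.006,0,0.009],[0,0,0],0.4],[[-0.013,0,0.019],[0,0,0],0.4],[[-0.02,-0.001,0.03],[0,0,0],0.4],[[-0.027,-0.001,0.041],[0,0,0],0.4],[[-0.034,-0.001,0.051],[0,0,0],0.4],[[-0.0415,-0.001,0.062],[0,0,0],0.4],[[-0.0415,-0.001,0.062],[0,0,0],0.4],[[-0.0415,-0.001,0.062],[0,0,0],0.4]])

```text
clock: 3.45
ee_pos: [0.3818, -0.1524, 0.1729]
tcp_rot: [0.882, 0.363, 0.279, -0.115]
wrist_force: [0.7, 0.3, -0.1]
finger_gap: 0.0261
```

```bash
cat > plan.py <<'E'
from path import *
R=.17;S=np.array([.6745,.011])
def pose(s):
    """s = arc length of bottle centre from start"""
    A=R*np.pi/4
    if s<A:
        th=np.pi/4-s/R; b=(S[0]-.056-R*np.sin(th),S[1]-R*(1-np.cos(th))); 
        psi=15+30*th/(np.pi/4)
    else: b=(S[0]-.056+(s-A),S[1]);psi=15
    return b,psi
E
python3 - <<'E'
from plan import *
o=observe();print(o["ee_pos"],o["clock"],pose(0),R*np.pi/4+.056)
q=o["joint_pos"]
for s in np.arange(-.03,.19,.02):
    b,psi=pose(max(s,0)); t=tcp_for(lead(b,psi,.022+max(-s,0),.036),PHI,psi); q,e=ik(t,Rt(PHI,psi),[q]);print(round(s,3),np.round(b,3),round(psi),q.round(2),round(e,4))
cv2.imwrite(f"pics/wrist2.png",get_image("wrist")[:,:,::-1]);cv2.imwrite(f"pics/side2.png",cv2.resize(get_image("side")[90:235,280:440,::-1],None,fx=4,fy=4))
E
```

```text
[ 0.38183255 -0.15241573  0.17286611] 3.45 ((np.float64(0.49829184719828684), np.float64(-0.03879184719828692)), 45.0) 0.18951768777756622
-0.03 [ 0.498 -0.039] 45 [-0.83  0.57  2.21  1.07  0.71 -1.01] 0.0
-0.01 [ 0.498 -0.039] 45 [-0.78  0.57  2.21  1.1   0.7  -0.99] 0.0
0.01 [ 0.506 -0.032] 43 [-0.73  0.57  2.22  1.19  0.66 -0.98] 0.0
0.03 [ 0.521 -0.02 ] 38 [-0.67  0.57  2.24  1.32  0.61 -0.99] 0.0
0.05 [ 0.538 -0.009] 34 [-0.6   0.57  2.25  1.47  0.56 -0.99] 0.0
0.07 [ 0.556 -0.001] 29 [-0.53  0.57  2.26  1.61  0.52 -1.  ] 0.0
0.09 [0.575 0.005] 25 [-0.46  0.57  2.25  1.75  0.47 -1.  ] 0.0
0.11 [0.595 0.009] 20 [-0.39  0.57  2.24  1.89  0.42 -0.99] 0.0
0.13 [0.615 0.011] 16 [-0.33  0.57  2.21  2.02  0.37 -0.99] 0.0
0.15 [0.635 0.011] 15 [-0.3   0.58  2.17  1.98  0.34 -0.91] 0.0
0.17 [0.655 0.011] 15 [-0.29  0.59  2.13  1.9   0.32 -0.81] 0.0
```

View pics/wrist2.png

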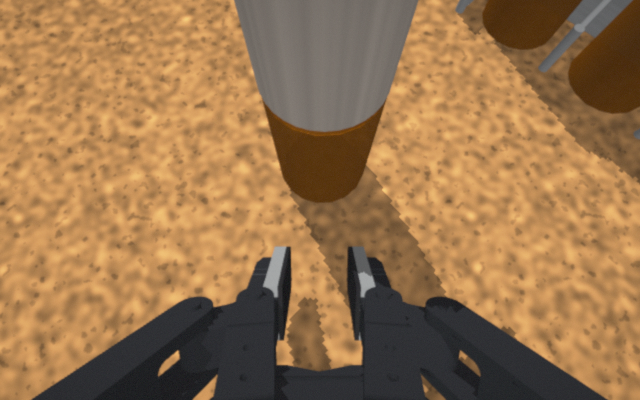

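View pics/side2.png

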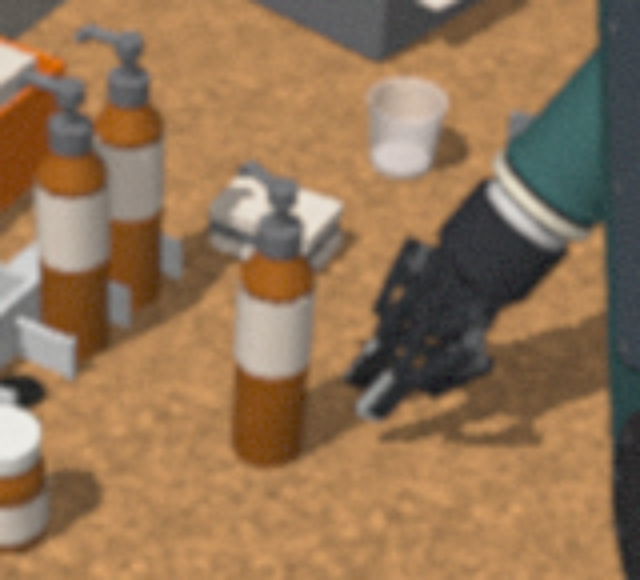

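```bash
cat > rows.py <<'E'
import sys
from plan import *
def go(s0,s1,z=.036,phi=PHI):
    o=observe();R0=Ro.from_quat(o["tcp_rot"])
    for s in np.linspace(s0,s1,9)[1:]:
        b,psi=pose(max(s,0)); t=tcp_for(lead(b,psi,.022+max(-s,0),z),phi,psi)
        d=R0.inv().apply(t-o["ee_pos"]);w=(R0.inv()*Ro.from_matrix(Rt(phi,psi))).as_rotvec(degrees=True)
        print([list(map(float,d.round(4))),list(map(float,w.round(1))),0.4])
if __name__=="__main__":
    go(*map(float,sys.argv[1:]))
E
python3 rows.py -.033 .005
```

```text
[[0.0025, 0.0016, 0.0033], [0.2, -0.1, -0.2], 0.4]
[[0.0064, 0.0016, 0.0061], [0.2, -0.1, -0.2], 0.4]
[[0.0103, 0.0016, 0.0088], [0.2, -0.1, -0.2], 0.4]
[[0.0142, 0.0016, 0.0115], [0.2, -0.1, -0.2], 0.4]
[[0.0181, 0.0016, 0.0142], [0.2, -0.1, -0.2], 0.4]
[[0.022, 0.0015, 0.017], [0.2, -0.1, -0.2], 0.4]
[[0.0259, 0.0014, 0.0197], [0.2, -0.1, -0.2], 0.4]
[[0.0298, -0.001, 0.0224], [-0.4, -0.1, 0.7], 0.4]
```

Request:
servo_tool(rows=[[[0.0025,0,0.003],[0,0,0],0.4],[[0.0065,0,0.006],[0,0,0],0.4],[[0.0105,0,0.009],[0,0,0],0.4],[[0.0145,0,0.0115],[0,0,0],0.4],[[0.018,0,0.014],[0,0,0],0.4],[[0.021,0,0.0165],[0,0,0],0.4],[[0.0235,0,0.0185],[0,0,0],0.4],[[0.026,0,0.0205],[0,0,0],0.4]])

```text
clock: 4.35
ee_pos: [0.4057, -0.1291, 0.1701]
tcp_rot: [0.882, 0.363, 0.278, -0.115]
wrist_force: [0.8, 1.2, 0.3]
finger_gap: 0.0258
```

```bash
python3 - <<'E'
from plan import *
o=observe();print(o["ee_pos"],o["clock"],o["wrist_force"])
cv2.imwrite(f"pics/wrist3.png",get_image("wrist")[:,:,::-1])
E
python3 rows.py 0 .025
```

```text
[ 0.40571296 -0.12911961  0.17012232] 4.35 [0.82495434 1.19081972 0.30560646]
[[0.0023, 0.0, -0.0003], [-0.3, -0.1, 0.3], 0.4]
[[0.0049, -0.0015, 0.0015], [-0.7, -0.1, 0.9], 0.4]
[[0.0075, -0.003, 0.0033], [-1.1, -0.1, 1.5], 0.4]
[[0.0101, -0.0044, 0.0052], [-1.5, -0.1, 2.1], 0.4]
[[0.0127, -0.0057, 0.007], [-1.9, -0.1, 2.6], 0.4]
[[0.0154, -0.007, 0.0089], [-2.3, -0.1, 3.2], 0.4]
[[0.018, -0.0083, 0.0107], [-2.7, -0.1, 3.8], 0.4]
[[0.0206, -0.0094, 0.0126], [-3.1, -0.1, 4.4], 0.4]
```

View pics/wrist3.png

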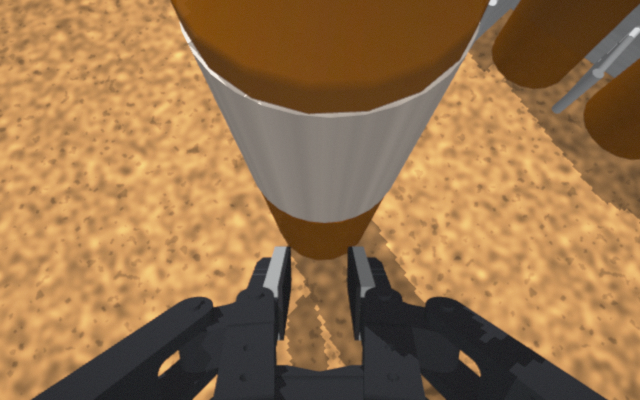

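Request:
servo_tool(rows=[[[0.0025,0,0.0005],[-0.3,0,0.3],0.4],[[0.005,-0.001,0.002],[-0.7,0,0.9],0.4],[[0.0075,-0.0025,0.0035],[-1.1,0,1.5],0.4],[[0.01,-0.004,0.0055],[-1.5,0,2.1],0.4],[[0.0125,-0.0055,0.007],[-1.9,0,2.6],0.4],[[0.0155,-0.007,0.009],[-2.3,0,3.2],0.4],[[0.018,-0.008,0.0105],[-2.7,0,3.8],0.4],[[0.0205,-0.0095,0.0125],[-3.1,0,4.4],0.4]])

```text
clock: 5.2
ee_pos: [0.4159, -0.1055, 0.1717]
tcp_rot: [0.898, 0.321, 0.284, -0.101]
wrist_force: [-1.2, -1.0, 0.3]
finger_gap: 0.026
```

```bash
python3 - <<'E'
from plan import *
o=observe();print(o["ee_pos"],o["clock"],o["wrist_force"])
cv2.imwrite(f"pics/wrist4.png",get_image("wrist")[:,:,::-1]);cv2.imwrite(f"pics/side4.png",cv2.resize(get_image("side")[90:235,280:440,::-1],None,fx=4,fy=4))
E
python3 rows.py .025 .055
```

```text
[ 0.41594873 -0.10545889  0.1717435 ] 5.2 [-1.19589568 -0.9859555   0.34826121]
[[0.0033, -0.0013, 0.0023], [-0.5, -0.1, 0.6], 0.4]
[[0.0064, -0.003, 0.0045], [-1.0, -0.1, 1.3], 0.4]
[[0.0095, -0.0045, 0.0067], [-1.4, -0.1, 2.0], 0.4]
[[0.0127, -0.0059, 0.0089], [-1.9, -0.1, 2.7], 0.4]
[[0.0158, -0.0073, 0.0111], [-2.4, -0.1, 3.4], 0.4]
[[0.019, -0.0086, 0.0133], [-2.9, -0.1, 4.1], 0.4]
[[0.0221, -0.0098, 0.0155], [-3.4, -0.1, 4.8], 0.4]
[[0.0253, -0.0109, 0.0178], [-3.9, -0.1, 5.5], 0.4]
```

View pics/wrist4.png

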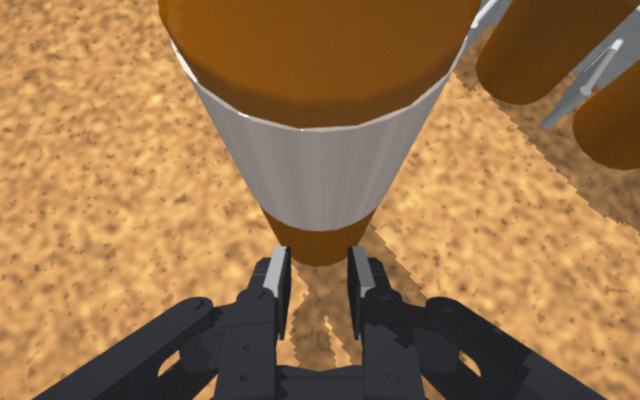

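View pics/side4.png

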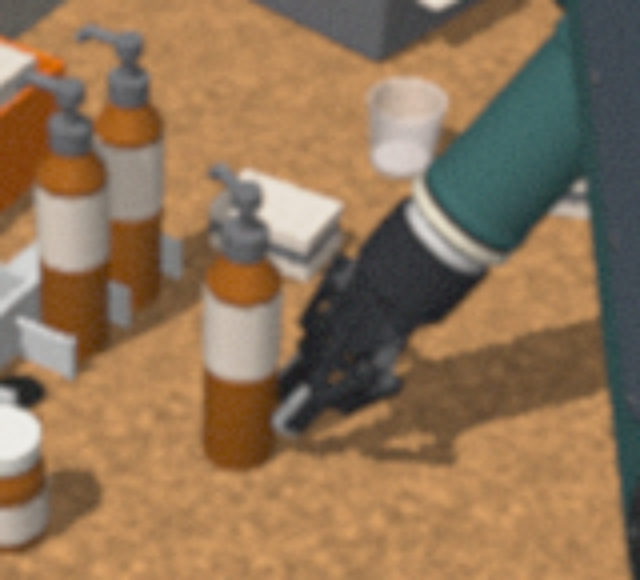

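The bottle is sliding upright, centred in the cradle, at about 1.5 N. I'll carry on along the arc.

Request:
servo_tool(rows=[[[0.0035,-0.0015,0.0025],[-0.5,0,0.6],0.4],[[0.0065,-0.003,0.0045],[-1,0,1.3],0.4],[[0.0095,-0.0045,0.0065],[-1.4,0,2],0.4],[[0.0125,-0.006,0.009],[-1.9,0,2.7],0.4],[[0.016,-0.0075,0.011],[-2.4,0,3.4],0.4],[[0.019,-0.0085,0.0135],[-2.9,0,4.1],0.4],[[0.022,-0.01,0.0155],[-3.4,0,4.8],0.4],[[0.0255,-0.011,0.018],[-3.9,0,5.5],0.4]])

```text
clock: 6.1
ee_pos: [0.4331, -0.077, 0.1716]
tcp_rot: [0.915, 0.267, 0.289, -0.084]
wrist_force: [-1.4, -0.8, -0.2]
finger_gap: 0.0257
```

```bash
python3 - <<'E'
from plan import *
o=observe();print(o["ee_pos"],o["clock"],o["wrist_force"])
cv2.imwrite(f"pics/wrist5.png",get_image("wrist")[:,:,::-1])
E
python3 rows.py .055 .085
```

```text
[ 0.4330867  -0.07704627  0.17162484] 6.1 [-1.42055864 -0.84405111 -0.16232206]
[[0.0025, -0.0013, 0.0018], [-0.4, -0.1, 0.6], 0.4]
[[0.0056, -0.0027, 0.0039], [-0.9, -0.1, 1.3], 0.4]
[[0.0087, -0.004, 0.0061], [-1.4, -0.1, 2.0], 0.4]
[[0.0118, -0.0053, 0.0082], [-1.9, -0.1, 2.7], 0.4]
[[0.0149, -0.0064, 0.0104], [-2.3, -0.1, 3.4], 0.4]
[[0.018, -0.0075, 0.0126], [-2.8, -0.1, 4.0], 0.4]
[[0.0211, -0.0085, 0.0148], [-3.3, -0.1, 4.7], 0.4]
[[0.0242, -0.0094, 0.017], [-3.8, -0.1, 5.4], 0.4]
```

View pics/wrist5.png

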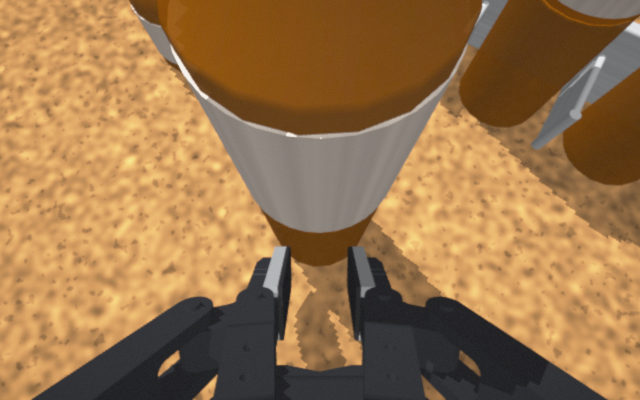

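Still centred. Next step along the arc.

Request:
servo_tool(rows=[[[0.003,-0.0015,0.002],[-0.4,0,0.6],0.4],[[0.006,-0.003,0.004],[-0.9,0,1.3],0.4],[[0.009,-0.004,0.006],[-1.4,0,2],0.4],[[0.012,-0.0055,0.008],[-1.9,0,2.7],0.4],[[0.015,-0.0065,0.0105],[-2.3,0,3.4],0.4],[[0.018,-0.0075,0.0125],[-2.8,0,4],0.4],[[0.021,-0.0085,0.015],[-3.3,0,4.7],0.4],[[0.024,-0.0095,0.017],[-3.8,0,5.4],0.4]])

```text
clock: 6.95
ee_pos: [0.4529, -0.0533, 0.1715]
tcp_rot: [0.929, 0.214, 0.294, -0.067]
wrist_force: [-1.8, 0.2, 0.5]
finger_gap: 0.0253
```

```bash
python3 - <<'E'
from plan import *
o=observe();print(o["ee_pos"],o["joint_pos"],o["clock"],o["wrist_force"])
for n in("scene","side","wrist"): cv2.imwrite(f"pics/{n}6.png",get_image(n)[:,:,::-1])
a=cv2.imread("pics/scene6.png")[130:290,220:400];b=cv2.imread("pics/side6.png")[90:235,240:400]
cv2.imwrite("pics/z6.png",np.hstack([cv2.resize(x,(400,400),interpolation=cv2.INTER_CUBIC) for x in(a,b)]))
E
python3 rows.py .085 .115
```

```text
[ 0.45287065 -0.05330488  0.17151196] [-0.4770792   0.56826688  2.25458142  1.72229125  0.48412868 -1.00235697] 6.95 [-1.7850947   0.21427074  0.4687035 ]
[[0.0035, -0.0016, 0.0023], [-0.5, -0.1, 0.8], 0.4]
[[0.0065, -0.0027, 0.0044], [-1.0, -0.1, 1.5], 0.4]
[[0.0096, -0.0038, 0.0066], [-1.5, -0.1, 2.2], 0.4]
[[0.0126, -0.0048, 0.0087], [-2.0, -0.1, 2.9], 0.4]
[[0.0157, -0.0058, 0.0109], [-2.4, -0.1, 3.6], 0.4]
[[0.0188, -0.0066, 0.013], [-2.9, -0.1, 4.3], 0.4]
[[0.0219, -0.0074, 0.0152], [-3.4, -0.1, 5.0], 0.4]
[[0.0249, -0.008, 0.0173], [-3.9, -0.1, 5.6], 0.4]
```

View pics/wrist6.png

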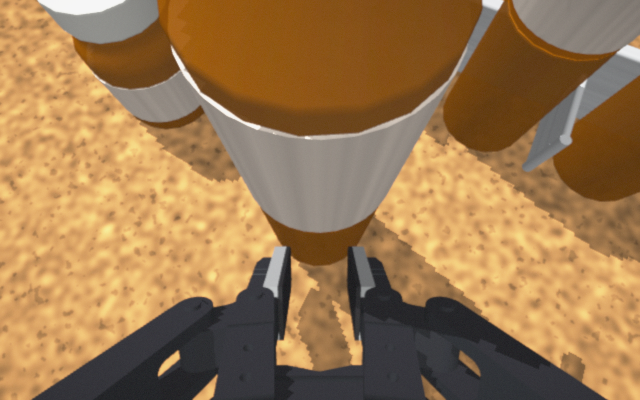

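View pics/z6.png

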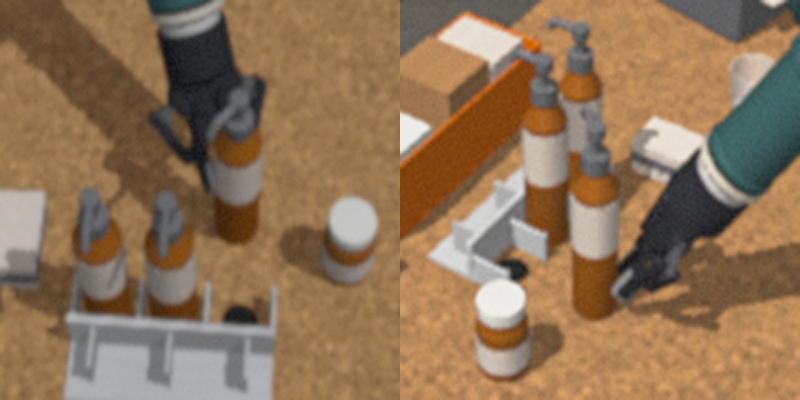

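Run:
```python
from plan import *
a=cv2.imread("pics/scene6.png")[180:270,290:350];b=cv2.imread("pics/side6.png")[130:235,290:360]
cv2.imwrite("pics/z7.png",np.hstack([cv2.resize(a,(400,600),interpolation=cv2.INTER_CUBIC),cv2.resize(b,(400,600),interpolation=cv2.INTER_CUBIC)]))
for q in(pose(.083),):
    for n in("scene","side"):
        P=cyl(n,*q[0],.025,0,.08);print(q,n,P[:,1].max(),P[P[:,1].argmax()])
```

```text
((np.float64(0.568722536906919), np.float64(0.003549082335204095)), 26.350785491820265) scene 229.39221 [326.2734  229.39221]
((np.float64(0.568722536906919), np.float64(0.003549082335204095)), 26.350785491820265) side 206.40413 [316.4384  206.40413]
```

View pics/z7.png

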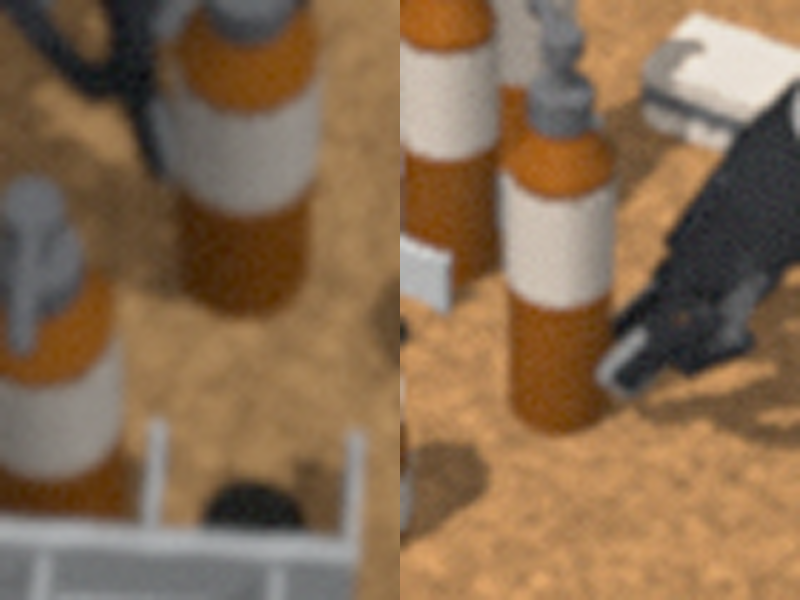

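Request:
servo_tool(rows=[[[0.0035,-0.0015,0.0025],[-0.5,0,0.8],0.4],[[0.0065,-0.0025,0.0045],[-1,0,1.5],0.4],[[0.0095,-0.004,0.0065],[-1.5,0,2.2],0.4],[[0.0125,-0.005,0.0085],[-2,0,2.9],0.4],[[0.0155,-0.006,0.011],[-2.4,0,3.6],0.4],[[0.019,-0.0065,0.013],[-2.9,0,4.3],0.4],[[0.022,-0.0075,0.015],[-3.4,0,5],0.4],[[0.025,-0.008,0.0175],[-3.9,0,5.6],0.4]])

```text
clock: 7.9
ee_pos: [0.4768, -0.0328, 0.1715]
tcp_rot: [0.94, 0.158, 0.297, -0.05]
wrist_force: [-2.3, 0.4, 0.6]
finger_gap: 0.0255
```

```bash
python3 - <<'E'
from plan import *
o=observe();print(o["ee_pos"],o["joint_pos"],o["clock"],o["wrist_force"])
for n in("scene","wrist"): cv2.imwrite(f"pics/{n}8.png",get_image(n)[:,:,::-1])
a=cv2.imread("pics/scene8.png")[180:280,270:370];b=cv2.imread("pics/wrist8.png")
cv2.imwrite("pics/z8.png",np.hstack([cv2.resize(a,(400,400),interpolation=cv2.INTER_CUBIC),b[:,120:520]]))
for s in(.112,.115,.1895):
    P=cyl("scene",*pose(s)[0],.025,0,.08);print(pose(s),(P[P[:,1].argmax()]-[270,180])*4)
E
python3 rows.py .115 .145
```

```text
[ 0.47683237 -0.03279256  0.17154519] [-0.37292238  0.57038507  2.23101654  1.92778012  0.40915583 -0.99586804] 7.9 [-2.263254    0.39038217  0.60184901]
((np.float64(0.5970397225216568), np.float64(0.009640020429767844)), 19.83479488052855) [232.91552734 238.81481934]
((np.float64(0.6000189098998802), np.float64(0.009992453407574535)), 19.160726886256995) [233.27648926 243.18945312]
((np.float64(0.6744823122224337), np.float64(0.011)), 15) [229.39526367 355.59301758]
[[0.0028, -0.001, 0.0018], [-0.5, -0.1, 0.7], 0.4]
[[0.0058, -0.002, 0.0039], [-0.9, -0.1, 1.4], 0.4]
[[0.0088, -0.0029, 0.006], [-1.4, -0.1, 2.1], 0.4]
[[0.0118, -0.0037, 0.0081], [-1.9, -0.1, 2.8], 0.4]
[[0.0148, -0.0043, 0.0102], [-2.4, -0.1, 3.4], 0.4]
[[0.0177, -0.003, 0.0123], [-2.4, -0.1, 3.4], 0.4]
[[0.0206, -0.0018, 0.0143], [-2.4, -0.1, 3.4], 0.4]
[[0.0235, -0.0006, 0.0163], [-2.4, -0.1, 3.4], 0.4]
```

View pics/z8.png

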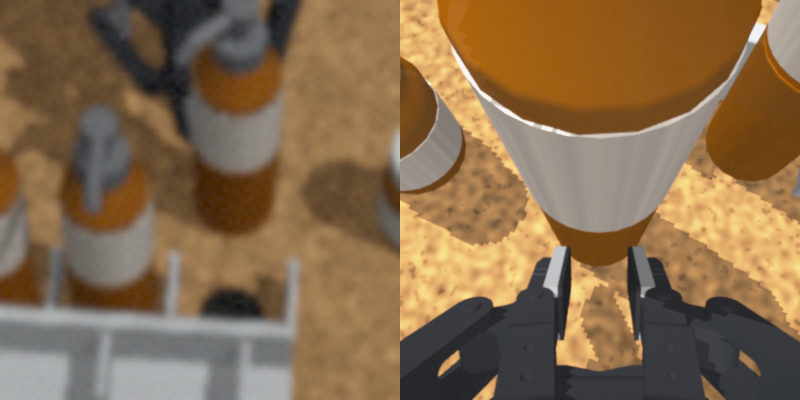

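The bottle's foot is at crop (234,232), midway between the divider tips at u 175 and 291, so it is lined up with the stall. It trails the plan by about 4 mm in depth. Now the straight run-in.

Request:
servo_tool(rows=[[[0.003,-0.001,0.002],[-0.5,0,0.7],0.4],[[0.006,-0.002,0.004],[-0.9,0,1.4],0.4],[[0.009,-0.003,0.006],[-1.4,0,2.1],0.4],[[0.012,-0.0035,0.008],[-1.9,0,2.8],0.4],[[0.015,-0.004,0.01],[-2.4,0,3.4],0.4],[[0.0175,-0.003,0.0125],[-2.4,0,3.4],0.4],[[0.0205,-0.002,0.0145],[-2.4,0,3.4],0.4],[[0.0235,-0.0005,0.0165],[-2.4,0,3.4],0.4]])

```text
clock: 8.8
ee_pos: [0.5039, -0.0231, 0.1715]
tcp_rot: [0.945, 0.125, 0.299, -0.039]
wrist_force: [-1.7, -0.5, 0.8]
finger_gap: 0.0254
```

```bash
python3 - <<'E'
from plan import *
o=observe();print(o["ee_pos"],o["joint_pos"],o["clock"],o["wrist_force"])
for n in("scene","wrist"): cv2.imwrite(f"pics/{n}9.png",get_image(n)[:,:,::-1])
a=cv2.imread("pics/scene9.png")[180:280,270:370];b=cv2.imread("pics/wrist9.png")
cv2.imwrite("pics/z9.png",np.hstack([cv2.resize(a,(400,400),interpolation=cv2.INTER_CUBIC),b[:,120:520]]))
for s in(.140,.145,.1895):
    P=cyl("scene",*pose(s)[0],.025,0,.08);print(pose(s),(P[P[:,1].argmax()]-[270,180])*4)
E
python3 rows.py .145 .175
```

```text
[ 0.50390171 -0.02309683  0.1715419 ] [-0.30777145  0.57655352  2.18278379  2.0052124   0.34850672 -0.9417812 ] 8.8 [-1.74460156 -0.46337948  0.83508603]
((np.float64(0.6249823122224337), np.float64(0.011)), 15) [233.11291504 280.128479  ]
((np.float64(0.6299823122224337), np.float64(0.011)), 15) [232.74462891 287.605896  ]
((np.float64(0.6744823122224337), np.float64(0.011)), 15) [229.39526367 355.59301758]
[[0.0027, 0.0003, 0.0019], [0.0, -0.1, 0.0], 0.4]
[[0.0057, 0.0013, 0.004], [0.0, -0.1, 0.0], 0.4]
[[0.0086, 0.0022, 0.006], [0.0, -0.1, 0.0], 0.4]
[[0.0116, 0.0032, 0.0081], [0.0, -0.1, 0.0], 0.4]
[[0.0146, 0.0042, 0.0102], [0.0, -0.1, 0.0], 0.4]
[[0.0175, 0.0052, 0.0123], [0.0, -0.1, 0.0], 0.4]
[[0.0205, 0.0061, 0.0144], [0.0, -0.1, 0.0], 0.4]
[[0.0234, 0.0071, 0.0165], [0.0, -0.1, 0.0], 0.4]
```

View pics/z9.png

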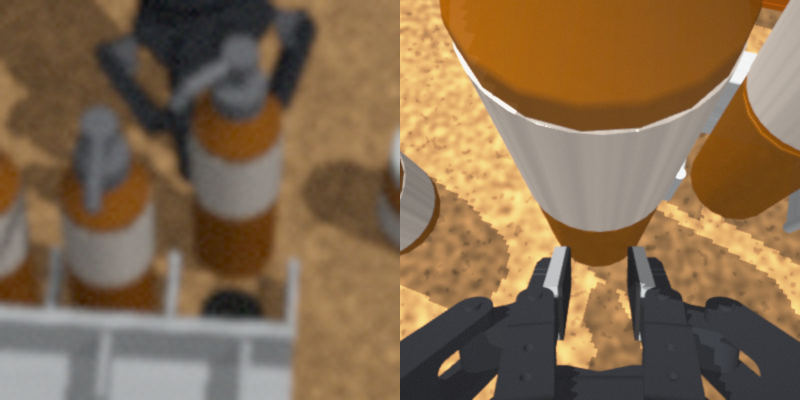

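Foot at crop (234,275), entering between the divider tips (175 and 291), at x≈0.622. Continuing.

Request:
servo_tool(rows=[[[0.003,0.0005,0.002],[0,0,0],0.4],[[0.006,0.0015,0.004],[0,0,0],0.4],[[0.0085,0.002,0.006],[0,0,0],0.4],[[0.0115,0.003,0.008],[0,0,0],0.4],[[0.0145,0.004,0.01],[0,0,0],0.4],[[0.0175,0.005,0.0125],[0,0,0],0.4],[[0.0205,0.006,0.0145],[0,0,0],0.4],[[0.0235,0.007,0.0165],[0,0,0],0.4]])

```text
clock: 9.7
ee_pos: [0.5335, -0.0225, 0.1716]
tcp_rot: [0.945, 0.125, 0.299, -0.039]
wrist_force: [-2.1, 0.3, -0.0]
finger_gap: 0.0258
```

```bash
python3 - <<'E'
from plan import *
o=observe();print(o["ee_pos"],o["joint_pos"],o["clock"],o["wrist_force"])
for n in("scene","wrist","side"): cv2.imwrite(f"pics/{n}10.png",get_image(n)[:,:,::-1])
a=cv2.imread("pics/scene10.png")[180:280,270:370];b=cv2.imread("pics/side10.png")[90:235,240:385]
cv2.imwrite("pics/z10.png",np.hstack([cv2.resize(a,(400,400),interpolation=cv2.INTER_CUBIC),cv2.resize(b,(400,400),interpolation=cv2.INTER_CUBIC)]))
E
python3 rows.py .175 .191
```

```text
[ 0.53345648 -0.02247133  0.17156145] [-0.28495846  0.58771937  2.11750873  1.89123701  0.31998346 -0.79880392] 9.7 [-2.05951505e+00  2.70062098e-01 -1.79209612e-03]
[[0.0018, 0.0008, 0.0012], [0.0, -0.1, 0.0], 0.4]
[[0.0034, 0.0014, 0.0023], [0.0, -0.1, 0.0], 0.4]
[[0.005, 0.0019, 0.0034], [0.0, -0.1, 0.0], 0.4]
[[0.0066, 0.0024, 0.0045], [0.0, -0.1, 0.0], 0.4]
[[0.0082, 0.0029, 0.0056], [0.0, -0.1, 0.0], 0.4]
[[0.0097, 0.0034, 0.0067], [0.0, -0.1, 0.0], 0.4]
[[0.0113, 0.004, 0.0079], [0.0, -0.1, 0.0], 0.4]
[[0.0129, 0.0045, 0.009], [0.0, -0.1, 0.0], 0.4]
```

View pics/z10.png

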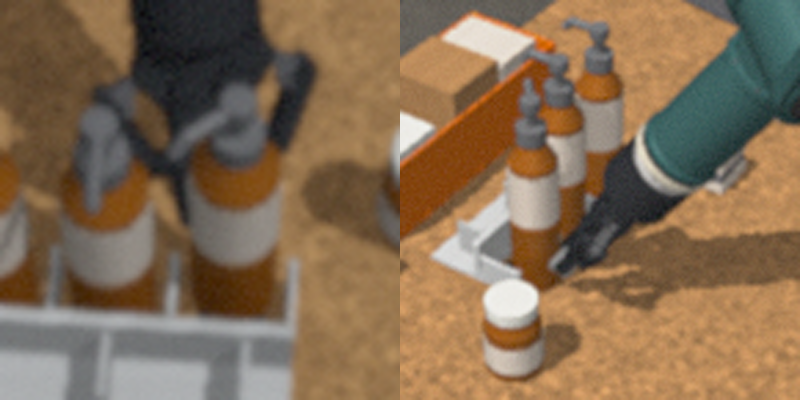

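View pics/wrist10.png

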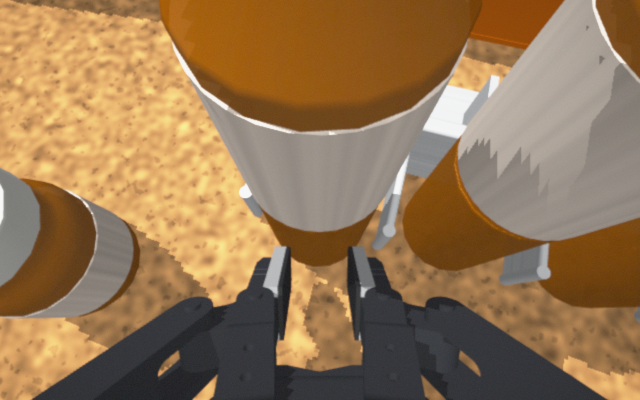

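The spout clears the neighbouring pump. The right-hand finger linkage, though, would come within a few mm of the neighbouring bottle at ψ=15°. I'll back off slightly, straighten the yaw and narrow the gap for the last ~24 mm, after checking which orientations are reachable.

Run:
```python
from path import *
q0=observe()["joint_pos"]
for phi in(35,40,45):
  for psi in(0,5,8):
    q=q0
    for bx,off in((.650,.037),(.650,.018),(.6745,.016)):
        y=.011
        L=lead((bx,y),psi,off,.036)
        q,e=ik(tcp_for(L,phi,psi),Rt(phi,psi),[q]); R_=Rt(phi,psi);k=L-.052*R_[:,2]-.011*R_[:,0]+.055*R_[:,1]
        print(phi,psi,bx,off,q.round(2),round(e,4),"knuckle",k.round(3))
```

```text
35 0 0.65 0.037 [-0.15  0.57  2.2   2.79  0.25 -1.35] 0.0 knuckle [ 0.574 -0.044  0.072]
35 0 0.65 0.018 [-0.14  0.58  2.15  2.75  0.22 -1.3 ] 0.0 knuckle [ 0.593 -0.044  0.072]
35 0 0.6745 0.016 [-0.14  0.6   2.1   2.7   0.2  -1.25] 0.0364 knuckle [ 0.62  -0.044  0.072]
35 5 0.65 0.037 [-0.21  0.57  2.19  2.48  0.27 -1.17] 0.0 knuckle [ 0.579 -0.05   0.072]
35 5 0.65 0.018 [-0.19  0.58  2.15  2.42  0.24 -1.1 ] 0.0 knuckle [ 0.598 -0.049  0.072]
35 5 0.6745 0.016 [-0.18  0.59  2.09  2.3   0.21 -0.96] 0.0 knuckle [ 0.625 -0.049  0.072]
35 8 0.65 0.037 [-0.24  0.57  2.19  2.31  0.29 -1.08] 0.0 knuckle [ 0.583 -0.054  0.072]
35 8 0.65 0.018 [-0.22  0.58  2.15  2.25  0.26 -1.  ] 0.0 knuckle [ 0.601 -0.051  0.072]
35 8 0.6745 0.016 [-0.21  0.59  2.09  2.12  0.23 -0.85] 0.0 knuckle [ 0.628 -0.051  0.072]
40 0 0.65 0.037 [-0.16  0.62  2.26  2.9   0.45 -1.48] 0.0 knuckle [ 0.571 -0.044  0.069]
40 0 0.65 0.018 [-0.15  0.63  2.22  2.89  0.41 -1.46] 0.0 knuckle [ 0.59  -0.044  0.069]
40 0 0.6745 0.016 [-0.14  0.63  2.16  2.87  0.35 -1.43] 0.0 knuckle [ 0.617 -0.044  0.069]
40 5 0.65 0.037 [-0.2
[... 623 characters left out ...]
-0.16  0.69  2.28  2.94  0.61 -1.52] 0.0 knuckle [ 0.587 -0.044  0.065]
45 0 0.6745 0.016 [-0.15  0.69  2.22  2.94  0.55 -1.5 ] 0.0 knuckle [ 0.614 -0.044  0.065]
45 5 0.65 0.037 [-0.25  0.69  2.32  2.75  0.66 -1.5 ] 0.0 knuckle [ 0.574 -0.051  0.065]
45 5 0.65 0.018 [-0.23  0.69  2.27  2.75  0.62 -1.47] 0.0 knuckle [ 0.592 -0.049  0.065]
45 5 0.6745 0.016 [-0.21  0.69  2.21  2.73  0.56 -1.43] 0.0 knuckle [ 0.619 -0.049  0.065]
45 8 0.65 0.037 [-0.29  0.69  2.31  2.64  0.66 -1.48] 0.0 knuckle [ 0.577 -0.055  0.065]
45 8 0.65 0.018 [-0.27  0.69  2.27  2.63  0.62 -1.44] 0.0 knuckle [ 0.596 -0.052  0.065]
45 8 0.6745 0.016 [-0.25  0.69  2.21  2.61  0.56 -1.39] 0.0 knuckle [ 0.622 -0.052  0.065]
```

Run:
```python
from path import *
o=observe();R0=Ro.from_quat(o["tcp_rot"])
print("back",R0.inv().apply([-.018,0,0]))
d,w=delta(tcp_for(lead((.650,.011),0,.040,.036),42,0),42,0)
```

```text
back [-0.01422012 -0.00466428 -0.01000163]
shift [-0.0388 -0.0448 -0.01  ] 0.06 rot [-9.33  6.85 11.78] 16.5
```

Request:
servo_tool(rows=[[[-0.007,-0.0025,-0.005],[0,0,0],0.4],[[-0.014,-0.0045,-0.01],[0,0,0],0.4],[[-0.02,-0.0145,-0.01],[-2.3,1.7,2.9],0.4],[[-0.026,-0.0245,-0.01],[-4.7,3.4,5.9],0.4],[[-0.0325,-0.0345,-0.01],[-7,5.1,8.8],0.4],[[-0.039,-0.045,-0.01],[-9.3,6.9,11.8],0.4],[[-0.039,-0.045,-0.01],[-9.3,6.9,11.8],0.4],[[-0.039,-0.045,-0.01],[-9.3,6.9,11.8],0.4]])

```text
clock: 10.65
ee_pos: [0.4843, 0.0119, 0.1568]
tcp_rot: [0.934, -0.0, 0.358, -0.001]
wrist_force: [-0.2, 0.2, -0.2]
finger_gap: 0.0258
```

Run:
```python
from path import *
o=observe();print(o["ee_pos"],o["joint_pos"].round(3),o["clock"],o["wrist_force"])
cv2.imwrite("pics/wrist11.png",get_image("wrist")[:,:,::-1])
delta(tcp_for(lead((.650,.011),0,.020,.036),42,0),42,0);delta(tcp_for(lead((.6745,.011),0,.020,.036),42,0),42,0)
for c in((.650,.011),(.6745,.011)): print(wproj(o,[*c,0]), wproj(o,circ(*c,.025,0)).max(0))
```

```text
[0.48433427 0.01190073 0.15680688] [-0.164  0.652  2.295  2.926  0.54  -1.507] 10.65 [-0.24694457  0.21267776 -0.19731815]
shift [0.0156 0.0007 0.0135] 0.021 rot [-0.1   0.03 -0.  ] 0.1
shift [0.0339 0.0007 0.0299] 0.045 rot [-0.1   0.03 -0.  ] 0.1
[[319.54901155 193.86999948]] [361.63162891 233.66428008]
[[319.47819975 158.66305679]] [359.52847343 194.62099827]
```

View pics/wrist11.png

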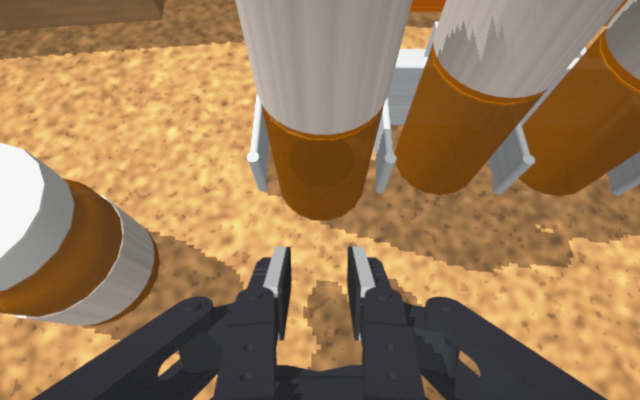

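Foot's near edge is at row 220, so the bottle is at x≈0.6585. The home position should put it near row 195, level with the neighbours' rims. It is centred between the dividers (253 and 388), and the linkage now clears. Next is a straight push forward.

Request:
servo_tool(rows=[[[0.007,0,0.0065],[0,0,0],0.4],[[0.014,0,0.0125],[0,0,0],0.4],[[0.019,0,0.017],[0,0,0],0.4],[[0.0215,0,0.019],[0,0,0],0.4],[[0.0235,0,0.021],[0,0,0],0.4],[[0.0255,0,0.023],[0,0,0],0.4],[[0.0275,0,0.0245],[0,0,0],0.4],[[0.0295,0,0.0265],[0,0,0],0.4]])

```text
clock: 11.5
ee_pos: [0.5245, 0.0113, 0.1573]
tcp_rot: [0.934, -0.0, 0.358, -0.0]
wrist_force: [-3.6, 0.7, 2.7]
finger_gap: 0.0256
```

Run:
```python
from path import *
o=observe();print(o["ee_pos"],o["joint_pos"].round(3),o["clock"],o["wrist_force"])
a=get_image("wrist")[:,:,::-1];b=cv2.resize(get_image("scene")[180:280,270:370,::-1],(400,400))
cv2.imwrite("pics/z12.png",np.hstack([a[:,120:520],b]))
```

```text
[0.52454201 0.01127316 0.15725986] [-0.148  0.65   2.204  2.91   0.449 -1.472] 11.5 [-3.55711865  0.65881276  2.71014168]
```

View pics/z12.png

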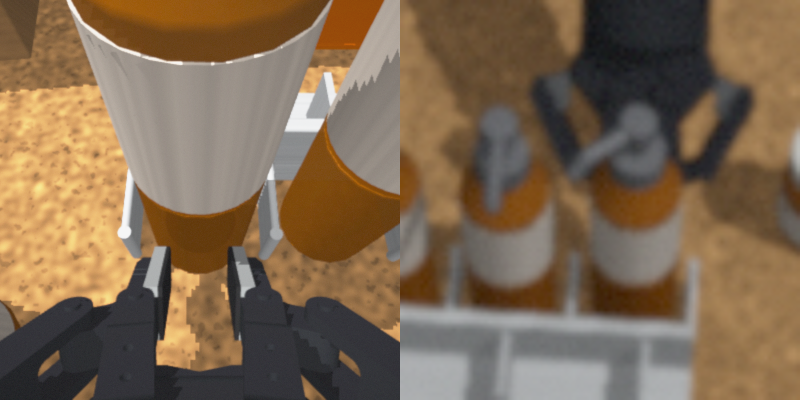

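Request:
servo_tool(rows=[[[0.0008,0,0.0007],[0,0,0],0.4],[[0.0015,0,0.0013],[0,0,0],0.4],[[0.0022,0,0.002],[0,0,0],0.4],[[0.003,0,0.0027],[0,0,0],0.4],[[0.0037,0,0.0033],[0,0,0],0.4],[[0.0044,0,0.004],[0,0,0],0.4],[[0.0044,0,0.004],[0,0,0],0.4],[[0.0044,0,0.004],[0,0,0],0.4]])

```text
clock: 12.4
ee_pos: [0.5309, 0.0112, 0.1573]
tcp_rot: [0.934, -0.0, 0.359, -0.0]
wrist_force: [-1.1, -0.1, -0.6]
finger_gap: 0.0256
```

Run:
```python
from path import *
o=observe();print(o["ee_pos"],o["joint_pos"].round(3),o["clock"],o["wrist_force"])
a=get_image("wrist")[:,:,::-1];b=cv2.resize(get_image("scene")[180:280,270:370,::-1],(400,400))
cv2.imwrite("pics/z13.png",np.hstack([a[:,120:520],b]))
```

```text
[0.53086446 0.01120218 0.15732623] [-0.146  0.651  2.19   2.908  0.437 -1.467] 12.4 [-1.05510667 -0.08667019 -0.58050457]
```

View pics/z13.png

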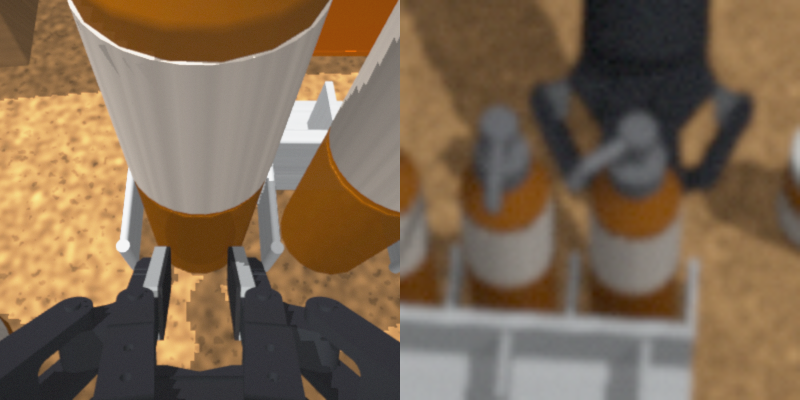

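The rims are now level, both at row 272, but the force is still only ~1 N. I'll press on gently until the back stop pushes back.

Request:
servo_tool(rows=[[[0.0005,0,0.0004],[0,0,0],0.4],[[0.001,0,0.0009],[0,0,0],0.4],[[0.0015,0,0.0013],[0,0,0],0.4],[[0.002,0,0.0018],[0,0,0],0.4],[[0.0024,0,0.0022],[0,0,0],0.4],[[0.0024,0,0.0022],[0,0,0],0.4],[[0.0024,0,0.0022],[0,0,0],0.4],[[0.0024,0,0.0022],[0,0,0],0.4]])

```text
clock: 13.3
ee_pos: [0.5326, 0.0113, 0.1572]
tcp_rot: [0.934, -0.0, 0.357, -0.0]
wrist_force: [-8.6, -1.5, 5.1]
finger_gap: 0.0257
```

Run:
```python
from path import *
o=observe();print(o["ee_pos"],o["clock"],o["wrist_force"])
a=get_image("wrist")[:,:,::-1];b=cv2.resize(get_image("scene")[180:280,270:370,::-1],(400,400))
cv2.imwrite("pics/z14.png",np.hstack([a[:,120:520],b]))
```

```text
[0.532646   0.01132408 0.15716984] 13.3 [-8.5752216  -1.49938111  5.10538283]
```

View pics/z14.png

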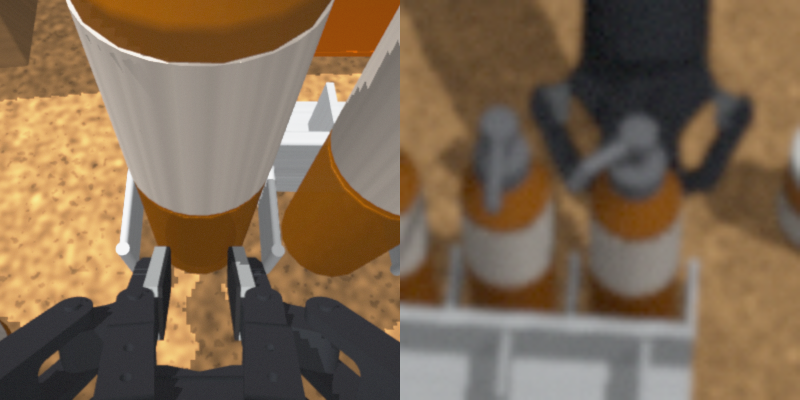

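The force has risen to 8.6 N and the tool has stopped advancing, so the bottle is against the stop. I'll retreat straight back.

Request:
servo_tool(rows=[[[-0.0015,0,-0.0015],[0,0,0],0.4],[[-0.004,0,-0.0035],[0,0,0],0.4],[[-0.0075,0,-0.0065],[0,0,0],0.4],[[-0.015,0,-0.0135],[0,0,0],0.4],[[-0.024,0,-0.0215],[0,0,0],0.4],[[-0.033,0,-0.0295],[0,0,0],0.4],[[-0.037,0,-0.0335],[0,0,0],0.4],[[-0.037,0,-0.0335],[0,0,0],0.4]])

```text
clock: 14.2
ee_pos: [0.4826, 0.0113, 0.1572]
tcp_rot: [0.934, -0.0, 0.357, -0.001]
wrist_force: [0.1, -0.5, -0.6]
finger_gap: 0.0255
```

Run:
```python
from path import *
o=observe();print(o["ee_pos"],o["joint_pos"].round(3),o["clock"],o["wrist_force"])
for n in("scene","wrist","side"): cv2.imwrite(f"pics/{n}15.png",get_image(n)[:,:,::-1])
o2=observe()
for c in((.6665,.011),(.6705,.011),(.6745,.011)): print(c,wproj(o,circ(*c,.025,0)).max(0))
S=np.array([[.6745,-.059]]);print(wproj(o,circ(*S[0],.025,0)).max(0))
a=cv2.imread("pics/scene15.png")[130:290,220:400];b=cv2.imread("pics/side15.png")[90:235,240:400]
cv2.imwrite("pics/z15.png",np.hstack([cv2.resize(x,(400,400),interpolation=cv2.INTER_CUBIC) for x in(a,b)]))
```

```text
[0.4825962  0.01130114 0.15717207] [-0.166  0.651  2.299  2.925  0.543 -1.507] 14.2 [ 0.07336502 -0.45389634 -0.59069567]
(0.6665, 0.011) [358.86736396 204.32593434]
(0.6705, 0.011) [358.54199513 198.17312506]
(0.6745, 0.011) [358.22172767 192.1215123 ]
[470.38157083 191.88696661]
```

View pics/wrist15.png

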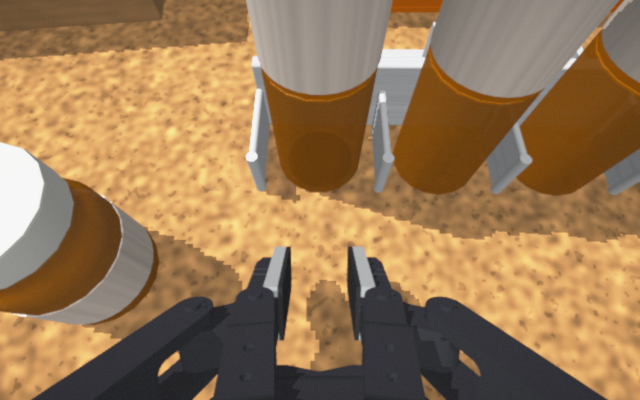

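View pics/z15.png

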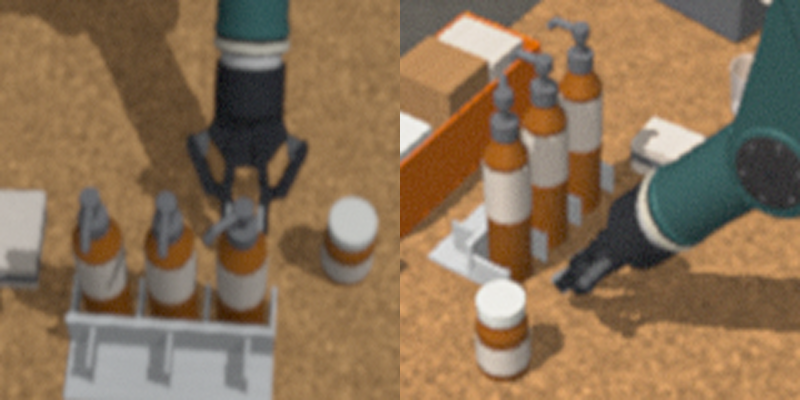

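All three bottle rims line up at row ≈193, where 192 was predicted for home. The bottle is upright and centred between the dividers (253 and 388), and the gripper is clear by about 50 mm. I'll check that nothing else moved, then hand in.

Run:
```python
from path import *
g=lambda f:cv2.cvtColor(cv2.imread(f),cv2.COLOR_BGR2GRAY).astype(np.float32)
a,b=g("pics/scene0.png"),g("pics/scene15.png")
for n,(x0,y0,x1,y1) in dict(jar=(365,205,392,245),blister=(210,203,243,245),blister_b=(148,145,185,190),cup=(145,190,182,226),box=(455,168,512,205),pen=(470,212,490,268),rackA=(250,203,278,258),rackB=(284,205,310,258)).items():
    print(n,np.round(cv2.phaseCorrelate(a[y0:y1,x0:x1].copy(),b[y0:y1,x0:x1].copy())[0],2))
o=observe();print(o["clock"],o["wrist_force"],o["joint_vel"].round(3));close_job()
```

```text
jar [0.48 0.3 ]
blister [0.06 0.44]
blister_b [0.01 0.72]
cup [-0.08  0.19]
box [-0.   -0.02]
pen [-0.02  0.06]
rackA [-0.   -0.09]
rackB [0.35 0.06]
14.35 [-0.19018411 -0.56836858  0.51409466] [ 0.002  0.001 -0.009  0.    -0.001  0.   ]
the job is handed in; nothing more can be done
```

The bottle is in the empty stall, upright and against the back stop, and I handed the job in at 14.35 s of the 45 s allowed.

I pushed it low down (about 35 mm up) with the two fingertips held 26 mm apart as a cradle, along an arc and then straight in. I stopped short of home to back off and straighten the gripper, because its linkage would have come within a few mm of the neighbouring bottle.

**Last checks:**
- **Fully home:** the push met a steady 8.6 N from the stop and the tool stalled. Afterwards the bottle's rim was level with both neighbours' (image row about 193, predicted 192).
- **Sideways:** it looks centred between the dividers.
- **Upright:** it stayed upright in every picture I viewed; the slide took only about 1 to 2 N, and up to 3.6 N near the end.
- **Other things:** comparing scene pictures from before and after, everything moved less than 1 pixel (about 2 mm). The largest reading was 0.72 pixel on the farther blister stack, which the arm never came near, so it is probably shadow.
- **Robot:** stopped and about 50 mm clear of the bottle, with wrist force near zero.

**Disagreements:** my two camera estimates of the seat differed by about 3 mm, so I used a point between them and let contact with the stop decide the depth. During the slide the bottle also ran 3 to 5 mm behind my planned position.

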